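Invert a rinsed measuring cylinder onto the slim peg of a drying stand

ROBOT

A 7-joint arm with a two-finger parallel gripper is mounted at the origin on a cart in front of the work surface, level with it; the furniture and walls round the work are solid. World frame = base frame: x ahead of the robot, y to its left, z up, the work surface at z = 0. Lengths are in m, angles in rad, forces in N, time in s.
With the tool pointing down it reaches from about 0.4 to 0.9 m from the base axis. Payload 5.5 kg.
Tool frame: the origin (TCP) lies on the mounting face of the last link; the fingertips stand 178 mm ahead of it and the grasp point (between the pads) lies 159 mm ahead of it; z points along the fingers, y is the direction in which the jaws open and shut (so a half turn about z gives the same grasp; the last joint's range is limited). The gripper opens to 92 mm and grips with 3 to 60 N. Pads are 19 mm wide; open, the fingers measure 130 mm over their backs; the gripper's body (75 mm by 190 mm) begins 47 mm behind the grasp point.
Start: joints at [1.431, 0.501, -0.427, 1.55, 0.221, 1.138, -0.21], TCP at [0.255, -0.598, 0.405] pointing down, gripper open.
Joint ranges: [-2.88, 2.88], [-0.31, 2.03], [-1.54, 1.56], [0.2, 2.42], [-1.41, 4.55], [0.19, 2.02], [-2.57, 2.57]. Speed limits (rad/s): [2.57, 2.57, 3.14, 3.14, 3.14, 3.14, 3.14].

INTERFACE

Orientations are given as a unit quaternion [w, x, y, z].
In Python, from plant import manip gives the robot as it stands. Calls block until the motion is done:
- manip.move_pose(position, orientation): joint-space move of the TCP to a pose.
- manip.movel(position, v=0.15, ori=None, threshold=None): straight line of the TCP; ori=None keeps the orientation; v is the mean speed in m/s. With threshold (N) it stops when the force on the tool has changed by that much, and returns True; else False.
- manip.movej(angles): joint-space move.
- manip.set_gripper(opening): finger opening in m; the grip force is fixed at half the most; returns when the fingers have stopped.
- manip.hold(seconds).
- manip.ik(position, orientation): joint angles nearest the present ones, or None.
- manip.get_obs(): the state.
- manip.get_image(name): name is "scene" or "top" or "wrist"; returns a dict with "frame" (420x560x3 uint8, blue, green, red), "camera_matrix" (3x3 intrinsics, pixels), "R" (3x3) and "t" (3): a world point X has camera coordinates R X + t; the wrist camera has in their place "hand_eye" (4x4, takes a point from camera to tool coordinates, whose origin is the TCP and whose axes are the flange's). Camera axes: x right, y down, z forward; pixel columns grow to the right and rows downward; lengths in m; the calibration is good to about 2 mm. A picture is of the moment at which its call begins: read the wrist's pose just before it. There is no depth.
A pose or a line that the arm cannot do raises manip.Unreachable and nothing moves.
- manip.sign_off(): hands the job in, once; it reports no verdict.
The state is a dict: "t": time; "joints": joint angles; "qvel": joint speeds; "effort": joint torques, N m; "position": TCP position; "ee_rot": TCP orientation; "force": force on the tool from outside, world axes, zero at the start; "wrist_torque": the same for the moment, N m; "grip_width": finger opening in m.
Only numpy, scipy, OpenCV 4.12 (cv2) and the standard library are available. Lean on these libraries where they do the work, as an engineer would, in place of code of your own. Each camera call takes 0.05 s, during which the arm holds its last target.

TASK

Hang the rinsed measuring cylinder up to dry: turn it mouth down onto the one slim peg of the drying stand, the only peg that goes into its bore, seated fully on the peg's foot. If an upside-down beaker occupies the slim peg, first move that beaker mouth down onto a free stout peg and seat it fully there; leave beakers that hang on stout pegs where they are. Do not let any vessel drop, and leave the other things on the bench undisturbed.

Things in the scene. Friction and masses are not known exactly. Their poses are not given: they have to be found in the camera images.
- cylinder: Measuring cylinder: clear plastic tube 180 mm long, 28 mm outer, 22 mm inner diameter, one end open (the mouth), a grey hexagonal foot 50 mm across flats, 10 mm thick at the other. Starts lying on the mat, mouth roughly away from the robot, axis rising 4 degrees to the foot. Origin: on the axis, 90 mm from each end; z points from mouth to foot (up when it hangs mouth down).
- cylinder_mouth (a point): Centre of the measuring cylinder's mouth (open end), 90 mm from its origin along -z; axes as the cylinder's.
- beaker_a: One of two alike tall beakers of clear plastic, 47 mm outer and 41 mm inner diameter, 80 mm high, 60 g; at the start it hangs mouth down on the peg in slot a of the stand. Origin: centre of its mouth (now the lower end); z from the mouth to the closed end, up.
- beaker_b: The other tall beaker, 47 mm outer diameter, 80 mm high, mouth down on the peg in slot b; origin and axes as beaker_a.
- stand: The drying stand: fixed square white drip tray 154 x 154 mm on the bench, floor 10 mm high with a rim 16 mm high, and four pegs in a square of 76 mm pitch. Which peg stands in which of the four slots changes. Origin: centre of its underside; z up. A small drain spout sticks out on its -x side.
- slot_a (a point): Slot a of the stand (at -38, +38 mm from its centre in its own axes), on its floor: where beaker_a hangs at the start.
- slot_b (a point): Slot b of the stand (at +38, -38 mm), on its floor: where beaker_b hangs at the start.
- peg_slim: The only slim peg: fixed white plastic peg in the stand. Origin: centre of its underside, on the stand's floor; z up. Round foot 52 mm wide, 8 mm high: a hung vessel's mouth rests on its top, 8 mm above the origin. The pin tapers from 16 mm diameter at the foot to 14 mm near its round tip, 72 mm above the origin.
- mat: Black ribbed rubber draining mat, 200 x 200 x 3 mm, fixed flat on the bench under the lying cylinder; origin centre of its underside.
- bottle_dye: Bystander: small brown bottle with white cap, 40 mm wide, 82 mm high, standing between stand and mat; origin centre of its underside.
- lab_timer: Bystander: white countdown timer lying flat, 58 x 66 x 19 mm; origin centre of its underside.
- objective: Bystander: spare microscope objective standing upright, 30 mm wide, 44 mm high; origin centre of its underside.
- peg_stout_1: A stout peg (one of three alike, too thick for the measuring cylinder): fixed white plastic peg in the stand. Origin: centre of its underside, on the stand's floor; z up. Round foot 52 mm wide, 8 mm high: a hung vessel's mouth rests on its top, 8 mm above the origin. The pin tapers from 32 mm diameter at the foot to 28 mm near its round tip, 64 mm above the origin.
- peg_stout_2: A stout peg (one of three alike, too thick for the measuring cylinder): fixed white plastic peg in the stand. Origin: centre of its underside, on the stand's floor; z up. Round foot 52 mm wide, 8 mm high: a hung vessel's mouth rests on its top, 8 mm above the origin. The pin tapers from 32 mm diameter at the foot to 28 mm near its round tip, 64 mm above the origin.
- peg_stout_3: A stout peg (one of three alike, too thick for the measuring cylinder): fixed white plastic peg in the stand. Origin: centre of its underside, on the stand's floor; z up. Round foot 52 mm wide, 8 mm high: a hung vessel's mouth rests on its top, 8 mm above the origin. The pin tapers from 32 mm diameter at the foot to 28 mm near its round tip, 64 mm above the origin.

How it is judged:
By the outcome, as a careful person would: the job done as asked, in the order asked, and still so for the second after the job is handed in, with the robot touching nothing.
It also fails if it takes over 64 s, if anything falls off the work surface, if the arm or the gripper's body presses on something with over 40 N, if the wrist force passes 120 N, or if a joint passes its speed limit or range.

## Working session

There is one attempt and no reset: what is moved stays moved. The work goes in short steps, each a Python script; the robot and the scene stay as the last script left them, time stands still between calls to the robot, and variables do not carry over. Pictures are saved under pics/ and viewed, and the job is handed in when it is done.

```bash
ls; mkdir -p pics
python3 - <<'E'
from plant import manip
import cv2,pickle
o=manip.get_obs(); print(o)
for n in ["scene","top","wrist"]:
    d=manip.get_image(n); cv2.imwrite(f"pics/{n}0.png",d["frame"]); 
    pickle.dump(d,open(f"{n}0.pkl","wb"))
    print(n,{k:v for k,v in d.items() if k!="frame"})
E
```

```text
pics
{'t': 0.0, 'joints': array([ 1.43118493,  0.50183808, -0.42673858,  1.55147533,  0.2208045 ,
        1.13829081, -0.21027109]), 'qvel': array([-0.0018063 , -0.00081922, -0.00025588,  0.00027663,  0.00072423,
       -0.00026022, -0.00114034]), 'effort': array([ 3.30316261e-04, -5.66591156e+01, -5.81603810e+00, -2.79111278e+01,
       -6.86851772e-02,  3.08400358e-02,  1.68344004e-04]), 'position': array([ 0.25458435, -0.59767364,  0.40366895]), 'ee_rot': array([-9.63183205e-04,  9.79781415e-01,  2.00068534e-01, -1.79202907e-04]), 'force': array([ 0.82719953,  0.39993931, -0.23643034]), 'wrist_torque': array([ 0.01025836, -0.00749252,  0.01904232]), 'grip_width': 0.09169082749757883}
scene {'camera_matrix': array([[475.19164709,   0.        , 282.19390305],
       [  0.        , 475.19164709, 209.10592156],
       [  0.        ,   0.        ,   1.        ]]), 'R': array([[ 0.67227589, -0.73985025, -0.02582106],
       [-0.34498739, -0.28223617, -0.89516839],
       [ 0.65500292,  0.61070807, -0.44497958]]), 't': array([-0.36767557,  0.2367323 ,  1.07183656])}
top {'camera_matrix':
[... 192 characters left out ...]
3,  0.01482141],
       [-0.98385231, -0.00164756, -0.17897463],
       [ 0.1789793 , -0.01476495, -0.98374204]]), 't': array([-0.04285377,  0.51052901,  0.9770772 ])}
wrist {'camera_matrix': array([[301.84599689,   0.        , 282.63406804],
       [  0.        , 301.84599689, 206.99206142],
       [  0.        ,   0.        ,   1.        ]]), 'hand_eye': array([[-1.17358634e-03, -9.58456443e-01, -2.85236516e-01,
         7.65227986e-02],
       [ 9.99999292e-01, -1.18112302e-03, -1.45600355e-04,
        -4.88415732e-04],
       [-1.97347817e-04, -2.85236485e-01,  9.58457150e-01,
         1.94940295e-02],
       [ 0.00000000e+00,  0.00000000e+00,  0.00000000e+00,
         1.00000000e+00]])}
```

View pics/scene0.png

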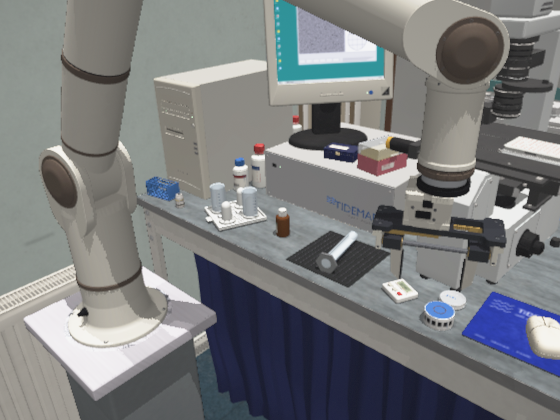

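View pics/top0.png

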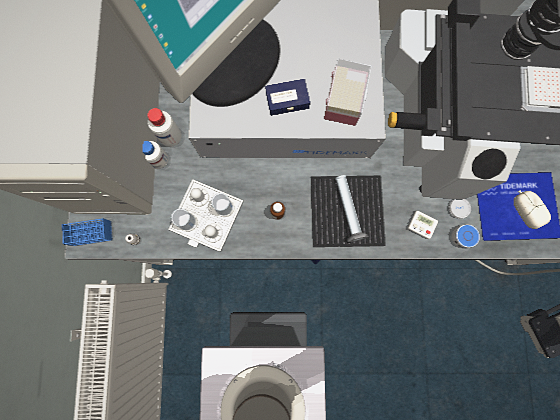

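Run:
```python
import cv2
f=cv2.imread('pics/top0.png'); 
cv2.imwrite('pics/topc.png',cv2.resize(f[130:330,180:460],(800,571),interpolation=cv2.INTER_CUBIC))
f=cv2.imread('pics/scene0.png'); 
cv2.imwrite('pics/scc.png',cv2.resize(f[80:300,150:450],(800,587),interpolation=cv2.INTER_CUBIC))
```

```text
(no output)
```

View pics/topc.png

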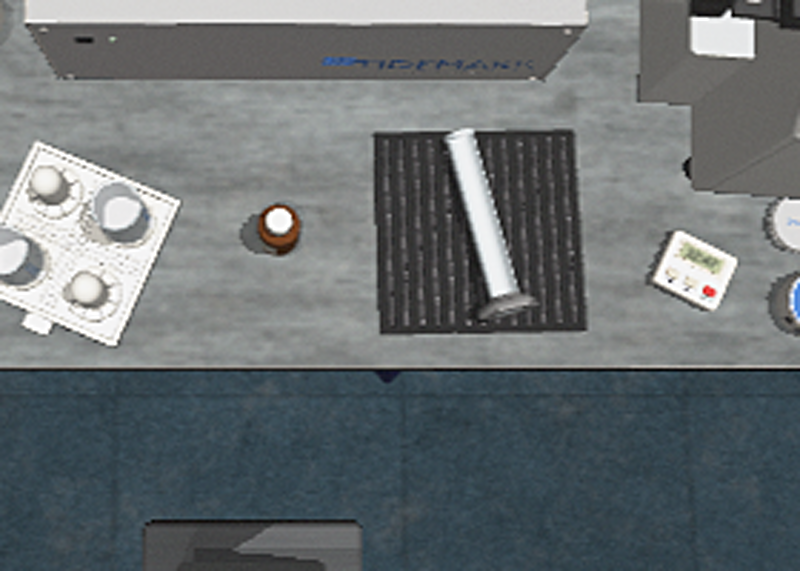

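View pics/scc.png

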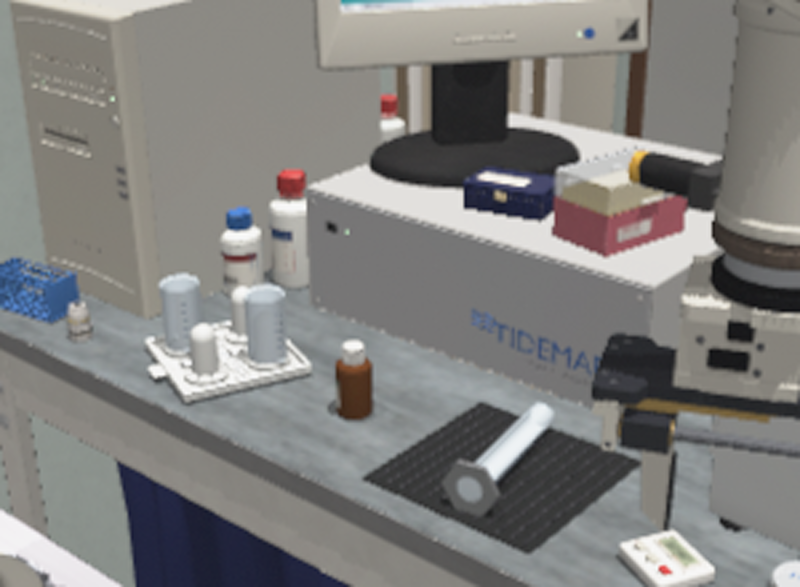

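```bash
cat > h.py <<'E'
import numpy as np,cv2,pickle
from scipy.spatial.transform import Rotation as Ro
def ray(d,u,v):
    K=d["camera_matrix"]; r=np.linalg.solve(K,[u,v,1.])
    return -d["R"].T@d["t"], d["R"].T@r
def onz(d,u,v,z):
    c,r=ray(d,u,v); return c+r*(z-c[2])/r[2]
def proj(d,X):
    X=np.atleast_2d(X); p=X@d["R"].T+d["t"]; q=p@d["camera_matrix"].T; return q[:,:2]/q[:,2:]
def wristcam(d,pos,q):
    T=np.eye(4); T[:3,:3]=Ro.from_quat(q,scalar_first=True).as_matrix(); T[:3,3]=pos
    C=np.linalg.inv(T@d["hand_eye"]); d=dict(d); d["R"]=C[:3,:3]; d["t"]=C[:3,3]; return d
E
python3 - <<'E'
from h import *
d=pickle.load(open('top0.pkl','rb')); s=800/280
P=lambda u,v,z:print((u,v,z),onz(d,180+u/s,130+v/s,z).round(4))
for u,v in [(37,142),(180,202),(118,345)]: P(u,v,.016)
P(37,325,.01)
print('pegs');P(46,181,.074);P(88,287,.074)
print('beakers tops');P(118,212,.098);P(12,253,.098)
print('bottle');P(280,219,.082)
print('cyl mouth, foot');P(460,133,.03);P(509,290,.03)
print('edge');P(400,367,0);P(350,75,0)
E
python3 - <<'E'
import cv2
f=cv2.imread('pics/scene0.png'); 
cv2.imwrite('pics/scc2.png',cv2.resize(f[170:240,195:275],(800,700),interpolation=cv2.INTER_CUBIC)[:600])
f=cv2.imread('pics/top0.png'); 
cv2.imwrite('pics/topc2.png',cv2.resize(f[170:260,150:270],(800,600),interpolation=cv2.INTER_CUBIC))
E
```

```text
(37, 142, 0.016) [0.5996 0.1958 0.016 ]
(180, 202, 0.016) [0.5404 0.0563 0.016 ]
(118, 345, 0.016) [0.4032 0.1123 0.016 ]
(37, 325, 0.01) [0.4225 0.1901 0.01  ]
pegs
(46, 181, 0.074) [0.5478 0.1737 0.074 ]
(88, 287, 0.074) [0.4507 0.1326 0.074 ]
beakers tops
(118, 212, 0.098) [0.5145 0.1043 0.098 ]
(12, 253, 0.098) [0.4777 0.1961 0.098 ]
bottle
(280, 219, 0.082) [ 0.5115 -0.0392  0.082 ]
cyl mouth, foot
(460, 133, 0.03) [ 0.606  -0.2134  0.03  ]
(509, 290, 0.03) [ 0.4538 -0.2551  0.03  ]
edge
(400, 367, 0) [ 0.3835 -0.1546  0.    ]
(350, 75, 0) [ 0.6738 -0.1103  0.    ]
```

View pics/scc2.png

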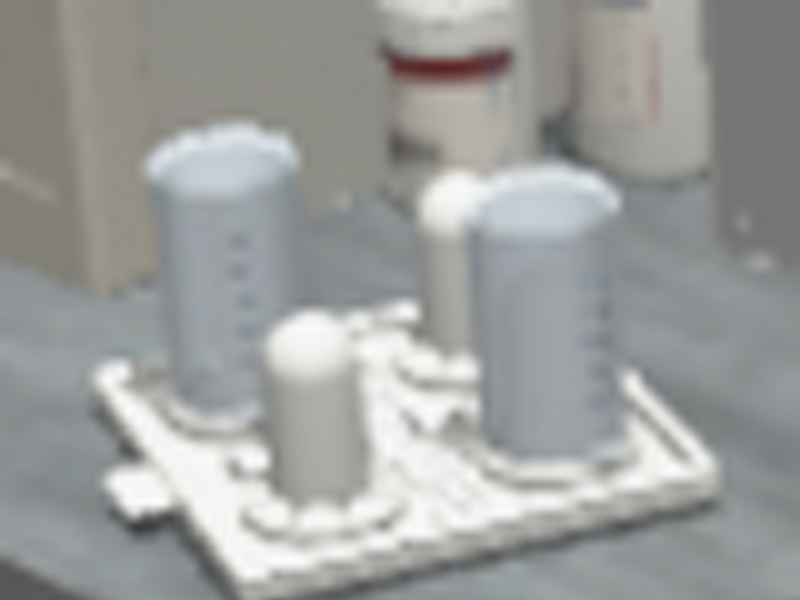

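View pics/topc2.png

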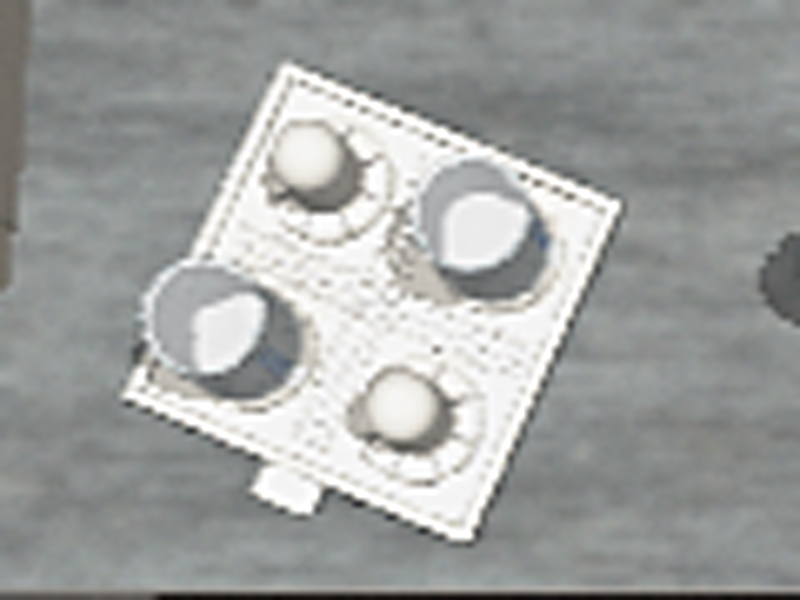

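Run:
```python
import cv2,numpy as np
o=[]
for n,(r,c) in {'scene':((180,220),(205,262)),'top':((190,235),(165,240))}.items():
    f=cv2.imread(f'pics/{n}0.png').astype(float)[r[0]:r[1],c[0]:c[1]]
    g=np.clip((f-110)*255/110,0,255).astype(np.uint8)
    o.append(cv2.resize(g,(800,560 if n=='top' else 560),interpolation=cv2.INTER_CUBIC))
    cv2.imwrite(f'pics/enh_{n}.png',o[-1])
```

```text
(no output)
```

View pics/enh_scene.png

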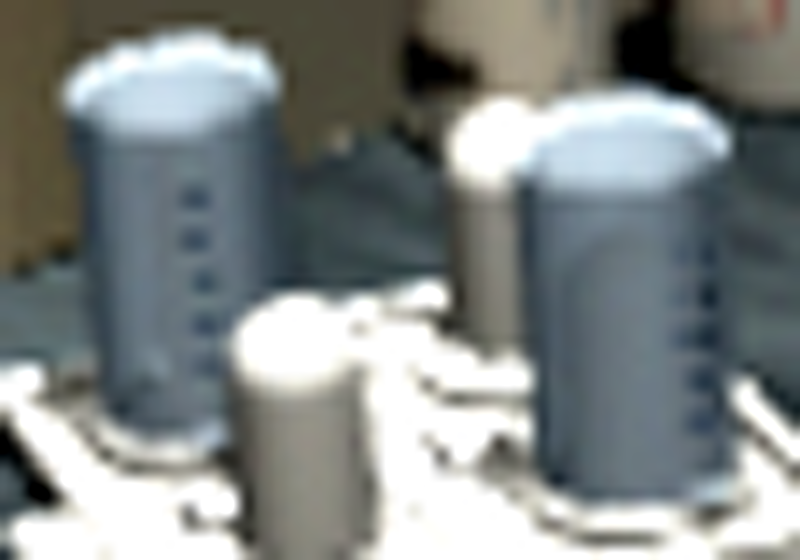

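View pics/enh_top.png

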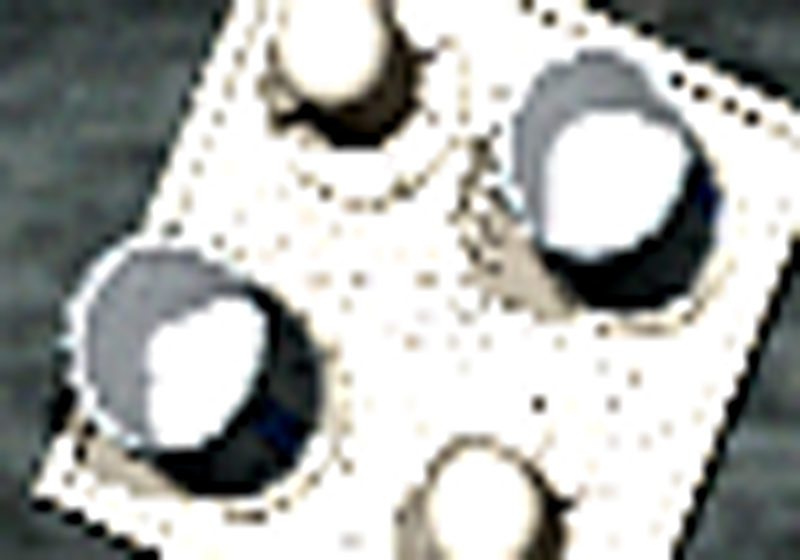

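```bash
cat >> h.py <<'E'
def quat(z,x):  # tool z, tool x direction (approx)
    z=np.array(z,float); z/=np.linalg.norm(z); x=np.array(x,float); x=x-z*(x@z); x/=np.linalg.norm(x)
    return Ro.from_matrix(np.c_[x,np.cross(z,x),z]).as_quat(scalar_first=True)
def yv(deg): a=np.deg2rad(deg); return np.array([np.cos(a),np.sin(a),0])
Z=np.array([0,0,1.])
E
python3 - <<'E'
from h import *
t=pickle.load(open('top0.pkl','rb'));s=pickle.load(open('scene0.pkl','rb'))
print('tower corner',onz(s,210,198,0),onz(t,153,213,0))
print('blue bottle base (scene)',onz(s,150+240*.375,80+290*.375,0),'red',onz(s,150+293*.375,80+285*.375,0), 'cap',onz(t,148,147,.1),onz(t,155,116,.13))
from plant import manip
a=np.array([.479,.203]);p1=np.array([.5478,.1737])
q0=manip.get_obs()["joints"]
def tryik(p,q):
    try: r=manip.ik(p,q)
    except Exception as e: r=None
    return None if r is None else np.round(r,2)
for nm,c in (('a',a),('p1',p1)):
  for jaw in (23,113):
    for sg in (1,-1):
      xd=yv(jaw-90)*sg
      print(nm,jaw,sg,tryik([*c,.08+.159],quat(-Z,xd)),tryik([*c,.30+.159],quat(-Z,xd)) is not None)
# cylinder grasp: mouth->foot
m=np.array([.606,-.2134,.017]);f=np.array([.4538,-.2551,.0295]);c=(f-m)/np.linalg.norm(f-m)
print('len',np.linalg.norm(f-m),np.rad2deg(np.arctan2(-c[1],-c[0])))
g=m+c*.14
side=np.cross(Z,c);
for tau in (-45,-30,-20,-10,0,10,20,30,45):
    z=Ro.from_rotvec(side/np.linalg.norm(side)*np.deg2rad(tau)).apply(-Z) 
    ang=np.rad2deg(np.arccos(z@c))
    for sg in (1,-1):
        x=-c*sg
        r=tryik(g-.159*z,quat(z,x))
        out=[]
        # final: axis c-> +Z ; tool x-> consistent; elevation
        el=ang-90
        for yaw in range(-180,180,15):
            h=yv(yaw); zf=np.cos(np.deg2rad(el))*h-np.sin(np.deg2rad(el))*Z
            ok=[tryik(np.r_[a,zz]-.159*zf,quat(zf,-Z*sg)) is not None for zz in (.158,.235)]
            if all(ok): out.append(yaw)
        print('tau',tau,'ang %.0f'%ang,sg,r,out)
E
```

```text
tower corner [0.5338271  0.32016016 0.        ] [0.50849894 0.30573434 0.        ]
blue bottle base (scene) [0.65185363 0.29700527 0.        ] red [0.70794114 0.25363652 0.        ] cap [0.66430697 0.29688351 0.1       ] [0.73627341 0.27390292 0.13      ]
a 23 1 [ 0.47  0.97 -1.31  1.98  1.07  1.13  2.23] True
a 23 -1 [ 0.29  0.7  -0.96  1.98  0.76  0.87 -0.69] True
a 113 1 [ 0.22  0.64 -0.85  1.99  0.67  0.82 -2.19] True
a 113 -1 [ 0.38  0.79 -1.11  1.98  0.89  0.96  0.78] True
p1 23 1 [-0.92  0.68  0.77  1.89 -0.64  0.83 -2.56] True
p1 23 -1 [ 0.19  0.67 -0.72  1.85  0.58  0.84 -0.42] True
p1 113 1 [ 0.26  0.71 -0.83  1.85  0.67  0.88 -2.06] True
p1 113 -1 [ 0.21  0.68 -0.75  1.85  0.61  0.85  1.13] True
len 0.15830344279263164 15.321989754213716
tau -45 ang 50 1 [ 0.45  1.02 -0.37  1.43  0.58  1.55 -1.44] [-90, -75, -60, -45, -30, -15, 0, 45, 60, 75, 90, 105, 120, 135]
tau -45 ang 50 -1 [ 0.75  1.21 -0.91  1.42  0.95  1.81  1.46] [-90, -75, -60, -45, -30, -15, 0, 15, 30, 45, 60, 75, 90, 105, 120, 135]
tau -30 ang 65 1 [ 0.55  0.87 -0.4   1.62  0.56  1.27 -1.43] [-90, -75, -60, -45
[... 1351 characters left out ...]
] [-120, -105, -90, -75, -60, -45, -30, 75, 90, 105, 120, 135, 150, 165]
tau 30 ang 125 1 [ 1.06  0.61 -0.41  2.23 -1.32  0.22  0.73] [-180, -165, -135, -120, -105, -90, -75, -60, -45, -30, 75, 90, 105, 120, 135, 150, 165]
tau 30 ang 125 -1 [ 1.72  1.2  -1.31  2.22  1.53  0.64  1.35] [-180, -165, -135, -120, -105, -90, -75, -60, -45, -30, 75, 90, 105, 120, 135, 150, 165]
tau 45 ang 140 1 [ 1.92  1.43 -1.31  2.27  1.74  0.5  -1.72] [-180, -165, -150, -135, -120, -105, -90, -75, -60, -45, -30, -15, 75, 90, 105, 120, 135, 150, 165]
tau 45 ang 140 -1 [ 1.92  1.43 -1.31  2.27  1.74  0.5   1.42] [-180, -165, -150, -135, -120, -105, -90, -75, -60, -45, -30, -15, 60, 75, 90, 105, 120, 135, 150, 165]
```

Run:
```python
from h import *
from plant import manip
q=quat(-Z,yv(113))
manip.move_pose([.50,.15,.38],q)
o=manip.get_obs(); d=manip.get_image("wrist"); d=wristcam(d,o["position"],o["ee_rot"])
pickle.dump(d,open('w1.pkl','wb')); cv2.imwrite('pics/w1.png',d["frame"])
print(o["t"],o["position"],o["joints"].round(2))
```

```text
2.925 [0.50048943 0.14897262 0.37981983] [ 0.62  0.62 -1.29  1.88  0.65  1.16 -0.51]
```

View pics/w1.png

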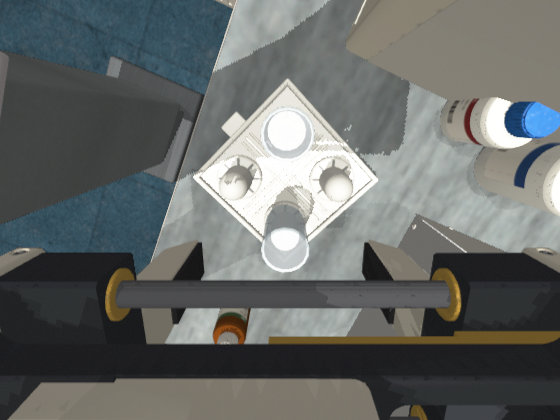

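Run:
```python
import cv2,numpy as np
f=cv2.imread('pics/w1.png')[70:285,185:390]
cv2.imwrite('pics/w1c.png',cv2.resize(f,(572,600),interpolation=cv2.INTER_CUBIC))
f=cv2.imread('pics/w1.png')[95:165,245:335].astype(float)
g=cv2.imread('pics/w1.png')[190:275,245:335].astype(float)
E=lambda f:cv2.resize(np.clip((f-90)*255/165,0,255).astype(np.uint8),(400,400),interpolation=cv2.INTER_CUBIC)
cv2.imwrite('pics/w1e.png',np.hstack([E(f),E(g)]))
```

```text
(no output)
```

View pics/w1c.png

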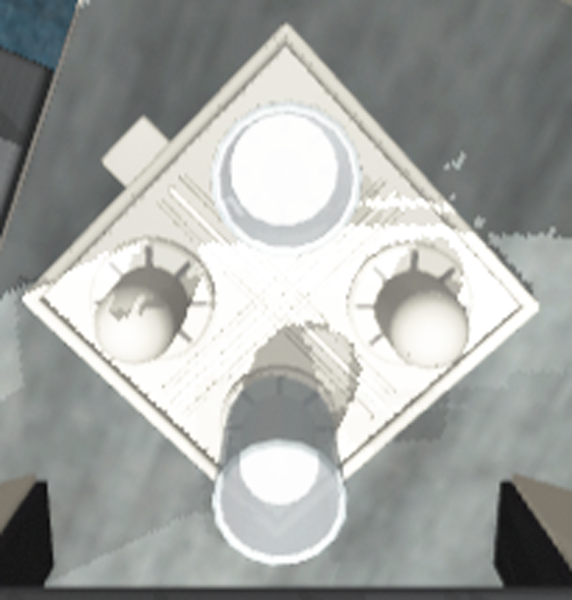

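View pics/w1e.png

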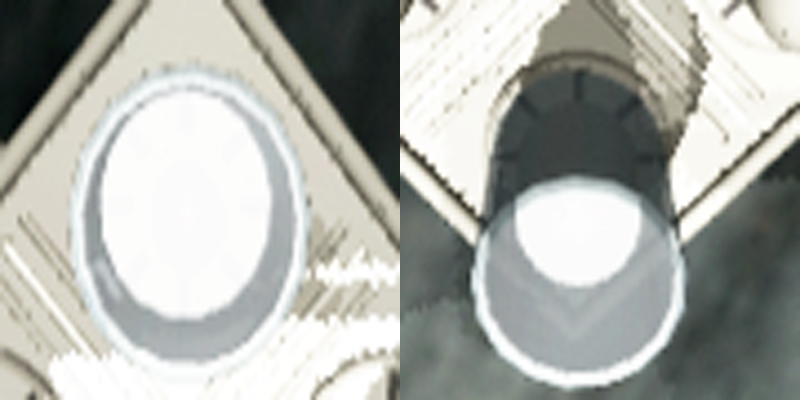

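Run:
```python
import cv2,numpy as np
im=cv2.imread('pics/w1.png').astype(float)
f=im[95:165,245:335]; g=im[190:275,245:335]
E=lambda f,lo,hi:cv2.resize(np.clip((f-lo)*255/(hi-lo),0,255).astype(np.uint8),(400,300),interpolation=cv2.INTER_CUBIC)
cv2.imwrite('pics/w1f.png',np.vstack([np.hstack([E(f,225,255),E(g,225,255)]),np.hstack([E(f,140,200),E(g,60,110)])]))
```

```text
(no output)
```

View pics/w1f.png

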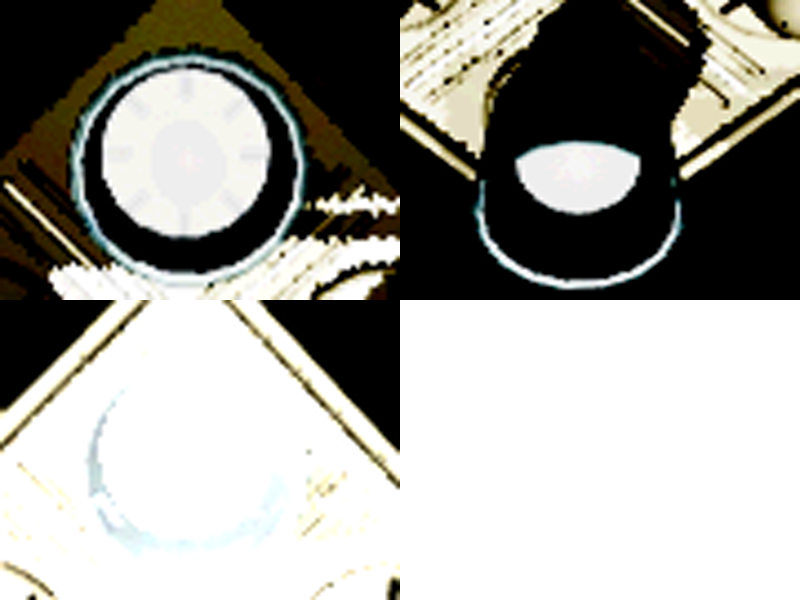

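Run:
```python
from h import *
from scipy.optimize import least_squares
w=pickle.load(open('w1.pkl','rb'));t=pickle.load(open('top0.pkl','rb'));sc=pickle.load(open('scene0.pkl','rb'))
s=572/205; W=lambda u,v:(185+u/s,70+v/s)
T=lambda u,v:(150+u/(800/120),170+v/(600/90))
h=.077
ob={'w':[((h*-1,h,.016),W(287,25)),((-h,-h,.016),W(25,298)),((h,h,.016),W(538,303))],
 't':[((h,h,.016),T(286,63)),((h,-h,.016),T(621,204)),((-h,-h,.016),T(470,541)),((-h,h,.016),T(124,397))]}
S=lambda p,L:np.array(L)@np.array([[np.cos(p[2]),np.sin(p[2]),0],[-np.sin(p[2]),np.cos(p[2]),0],[0,0,1]])+[p[0],p[1],0]
def fit(keys):
    f=lambda p:np.concatenate([(proj({'w':w,'t':t}[k],S(p,[x for x,_ in ob[k]]))-[y for _,y in ob[k]]).ravel()*{'w':1,'t':1}[k] for k in keys])
    r=least_squares(f,[.5,.15,-.38]); print(keys,r.x.round(4),np.rad2deg(r.x[2]).round(2),r.fun.round(1)); return r.x
for k in ['w','t','wt']: p=fit(k)
np.save('stand.npy',p)
for n,l in dict(a=(-.038,.038),b=(.038,-.038),p1=(.038,.038),p2=(-.038,-.038)).items(): print(n,S(p,[(*l,0)])[0].round(4))
print('beaker tops from w', onz(w,*W(285,177),.098),onz(w,*W(280,500),.098))
```

```text
w [ 0.5     0.1584 -0.3989] -22.85 [-0.2 -1.7 -2.   1.   2.2  1.4]
t [ 0.501   0.1556 -0.399 ] -22.86 [-0.2 -0.5  0.4 -0.5 -0.1  0.8 -0.2  0.2]
wt [ 0.5002  0.1579 -0.3989] -22.86 [-0.2 -1.1 -1.9  1.5  2.1  1.9 -1.1 -0.3 -0.4 -0.2 -0.9  1.1 -1.   0.5]
a [0.4799 0.2077 0.    ]
b [0.5204 0.1081 0.    ]
p1 [0.5499 0.1781 0.    ]
p2 [0.4504 0.1376 0.    ]
beaker tops from w [0.47834265 0.20939648 0.098     ] [0.5185074  0.11068711 0.098     ]
```

Run:
```python
from h import *
from plant import manip
q=quat(-Z,yv(112.14))
manip.set_gripper(.075)
a=[.479,.208]
manip.move_pose([*a,.30],q)
print(manip.movel([*a,.080+.159],v=.08,threshold=8))
o=manip.get_obs();print(o["t"],o["position"],o["force"])
manip.set_gripper(.03)
o=manip.get_obs();print(o["t"],o["position"],o["force"],o["grip_width"])
b=manip.movel([*o["position"][:2],.36],v=.12)
o=manip.get_obs();print(o["t"],o["position"],o["force"],o["grip_width"])
d=manip.get_image("wrist"); d=wristcam(d,o["position"],o["ee_rot"])
pickle.dump(d,open('w2.pkl','wb')); cv2.imwrite('pics/w2.png',d["frame"])
d=manip.get_image("scene");f=d["frame"][100:260,150:350];cv2.imwrite('pics/s2.png',cv2.resize(f,(750,600),interpolation=cv2.INTER_CUBIC))
```

```text
False
4.8917 [0.47909455 0.20833125 0.23925924] [ 0.08939243 -0.26464276  0.74850436]
5.4667 [0.47905909 0.20800691 0.23910453] [0.63365558 0.08120048 1.52873495] 0.04614138560494267
6.625 [0.47884781 0.20767341 0.35925748] [ 0.2297067  -0.1882514  -0.21274349] 0.04621307076354595
```

View pics/w2.png

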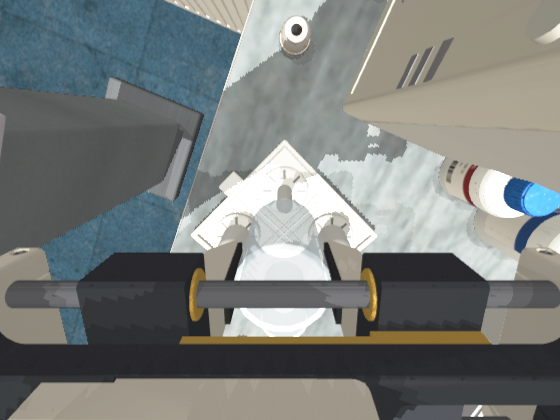

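View pics/s2.png

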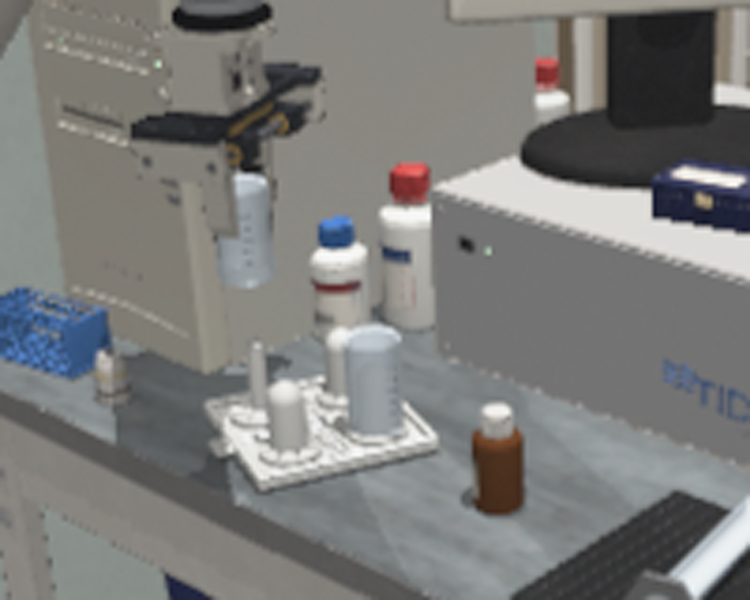

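```bash
python3 - <<'E'
import cv2
f=cv2.imread('pics/w2.png')[135:250,210:360]
cv2.imwrite('pics/w2c.png',cv2.resize(f,(780,598),interpolation=cv2.INTER_CUBIC))
E
python3 - <<'E'
from h import *
from plant import manip
q=quat(-Z,yv(112.14))
p=[.5495,.178]
manip.movel([*p,.36],v=.15)
d=manip.get_image("scene");f=d["frame"][100:260,150:350];cv2.imwrite('pics/s3.png',cv2.resize(f,(750,600),interpolation=cv2.INTER_CUBIC))
d=manip.get_image("top");f=d["frame"][150:270,150:310];cv2.imwrite('pics/t3.png',cv2.resize(f,(800,600),interpolation=cv2.INTER_CUBIC));pickle.dump(d,open('t3.pkl','wb'))
print(manip.get_obs()["t"],manip.get_obs()["position"])
E
```

```text
7.4833 [0.54827828 0.17893574 0.36001803]
```

View pics/w2c.png

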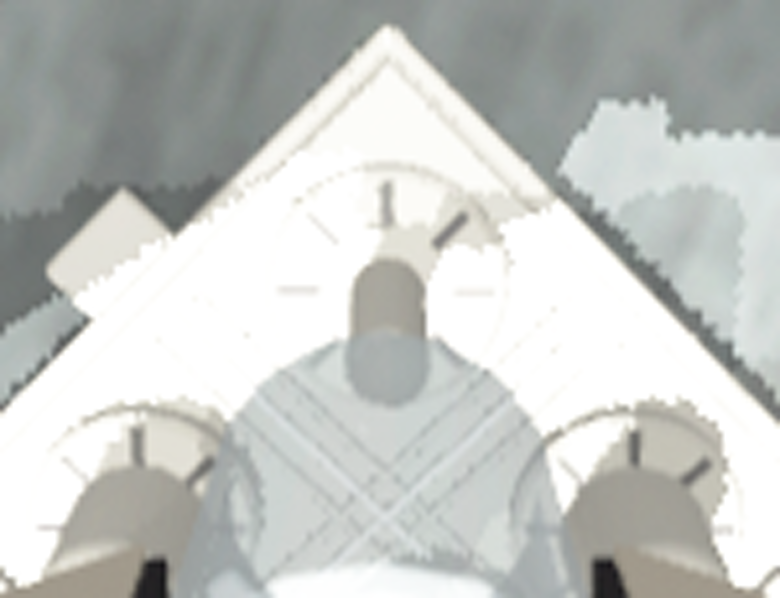

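View pics/s3.png

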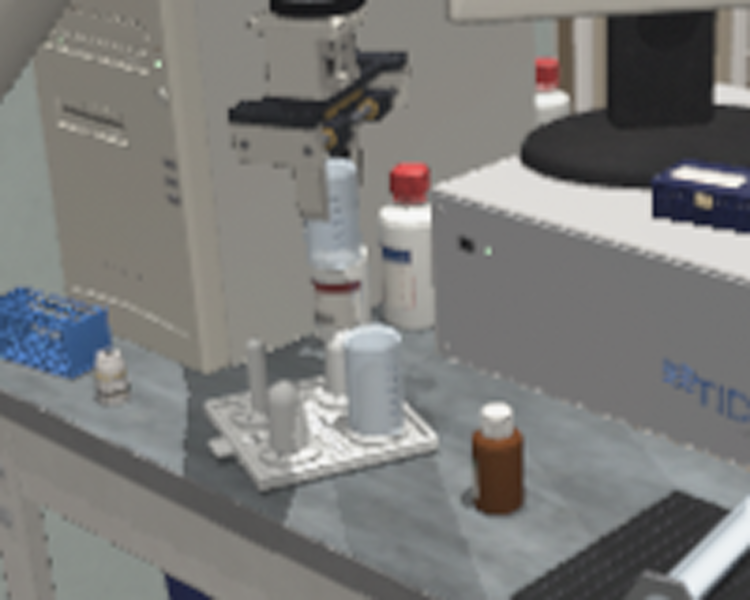

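View pics/t3.png

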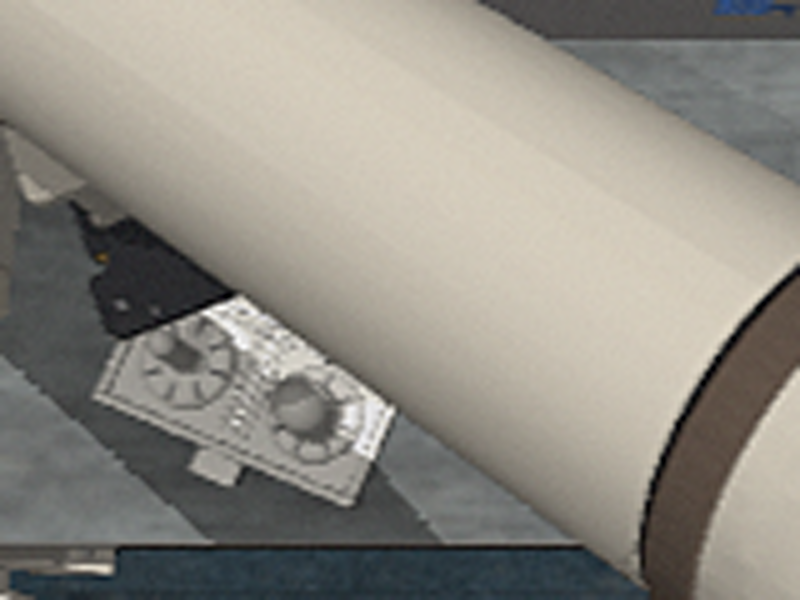

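Run:
```python
from h import *
w=pickle.load(open('w2.pkl','rb'));t=pickle.load(open('t3.pkl','rb'))
s=780/150; W=lambda u,v,z:onz(w,210+u/s,135+v/s,z)
A=W(387,205,.018);L=W(137,447,.018);R=W(634,450,.018)
print(A,L,R,np.linalg.norm(A-L),np.linalg.norm(A-R),np.linalg.norm(R-L)/2**.5,np.rad2deg(np.arctan2(*(R-A)[1::-1])))
print('foot c',W(389,287,.018),'tip',W(387,366,.078))
print('corner',W(389,27,.016))
T=lambda u,v,z:onz(t,150+u/5,150+v/5,z)
print('top cam foot a',T(183,362,.018),'tip',T(180,345,.08),' foot p2',T(320,417,.018))
```

```text
[0.47266949 0.22498844 0.018     ] [0.44243631 0.15545115 0.018     ] [0.5426021  0.19536638 0.018     ] 0.0758253259054638 0.07594758043158109 0.07624438179809356 -22.956544681791843
foot c [0.47963964 0.20899338 0.018     ] tip [0.47892543 0.2089323  0.078     ]
corner [0.45948356 0.2584513  0.016     ]
top cam foot a [0.47968501 0.20789636 0.018     ] tip [0.47932823 0.19568711 0.08      ]  foot p2 [0.44976756 0.13291426 0.018     ]
```

Run:
```python
from h import *
from plant import manip
p=[.5498,.1783]
print(manip.movel([*p,.30],v=.1))
o=manip.get_obs();print(o["t"],o["position"],o["force"])
print(manip.movel([*p,.234],v=.06,threshold=7))
o=manip.get_obs();print(o["t"],o["position"],o["force"],o["grip_width"])
d=manip.get_image("scene");f=d["frame"][100:260,150:350];cv2.imwrite('pics/s4.png',cv2.resize(f,(750,600),interpolation=cv2.INTER_CUBIC))
```

```text
False
8.2333 [0.54987563 0.17862487 0.30009604] [ 0.45136295  0.2944507  -0.78193076]
True
9.175 [0.54970348 0.17839785 0.23865313] [-1.30112861 -0.39677091  5.43777744] 0.046016615811782256
```

View pics/s4.png

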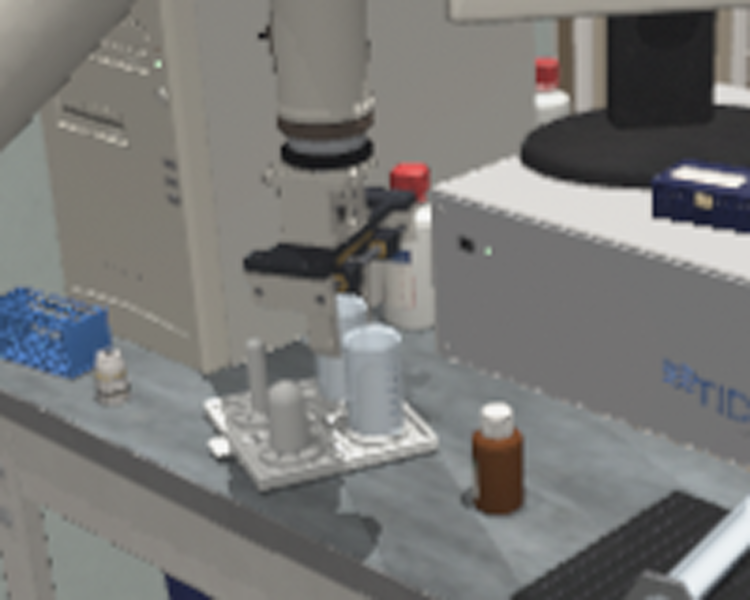

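Run:
```python
from h import *
from plant import manip
o=manip.get_obs()
manip.set_gripper(.062)
manip.movel([*o["position"][:2],.36],v=.15)
o=manip.get_obs();print(o["t"],o["force"])
d=manip.get_image("wrist"); cv2.imwrite('pics/w5.png',d["frame"])
m=np.array([.62,-.2134,0]);f=np.array([.4538,-.2551,0]);c=(f-m)/np.linalg.norm(f-m)
qs={sg:quat(-Z,-c*sg) for sg in(1,-1)}
for sg in qs: print(sg,manip.ik([.52,-.235,.36],qs[sg]))
manip.move_pose([.52,-.235,.36],qs[-1])
o=manip.get_obs(); d=manip.get_image("wrist"); d=wristcam(d,o["position"],o["ee_rot"])
pickle.dump(d,open('w6.pkl','wb')); cv2.imwrite('pics/w6.png',d["frame"])
print(o["t"],o["position"],o["joints"].round(2))
d=manip.get_image("scene");pickle.dump(d,open('s6.pkl','wb'));cv2.imwrite('pics/s6.png',d["frame"])
d=manip.get_image("top");pickle.dump(d,open('t6.pkl','wb'));f=d["frame"][150:270,150:310];cv2.imwrite('pics/t6.png',cv2.resize(f,(800,600),interpolation=cv2.INTER_CUBIC))
```

```text
10.7083 [ 0.74548605 -0.37963535  0.10055426]
1 [ 1.07413243  0.54229879 -0.92496689  1.78640764  0.4913415   1.0625101
 -1.35481129]
-1 [ 1.31562779  0.95993507 -1.50428036  1.78039416  0.97874193  1.39733122
  1.42586262]
12.475 [ 0.52019676 -0.23405611  0.35994904] [ 1.31  0.96 -1.5   1.78  0.98  1.4   1.43]
```

View pics/w6.png

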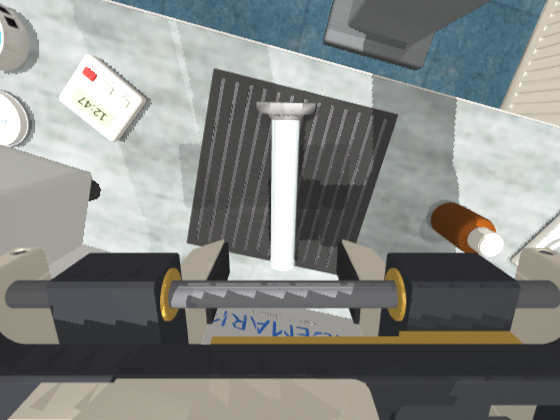

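View pics/s6.png

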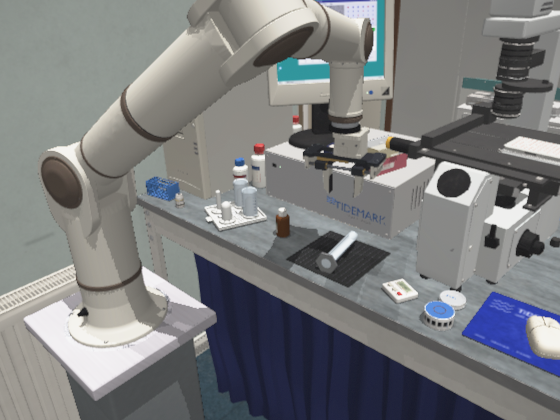

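View pics/t6.png

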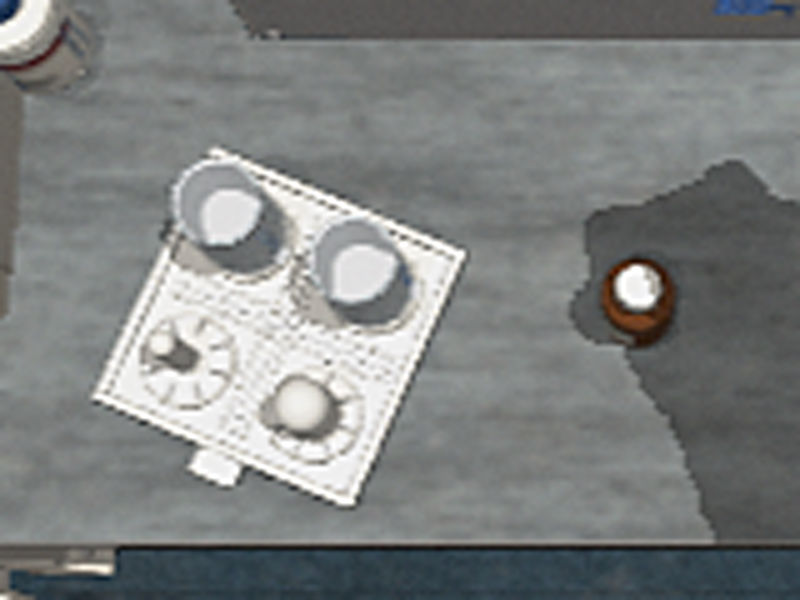

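Run:
```python
import cv2
f=cv2.imread('pics/w6.png')[85:285,180:400]
cv2.imwrite('pics/w6c.png',cv2.resize(f,(660,600),interpolation=cv2.INTER_CUBIC))
f=cv2.imread('pics/s6.png')[220:285,305:370]
cv2.imwrite('pics/s6c.png',cv2.resize(f,(600,600),interpolation=cv2.INTER_CUBIC))
```

```text
(no output)
```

View pics/w6c.png

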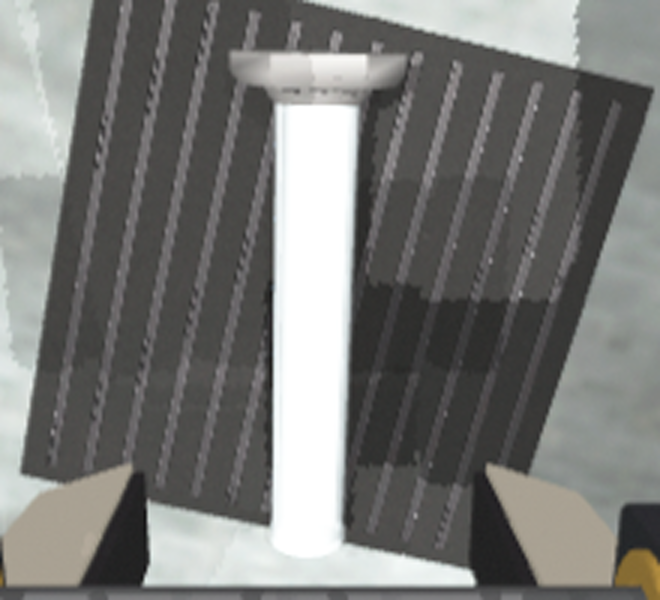

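View pics/s6c.png

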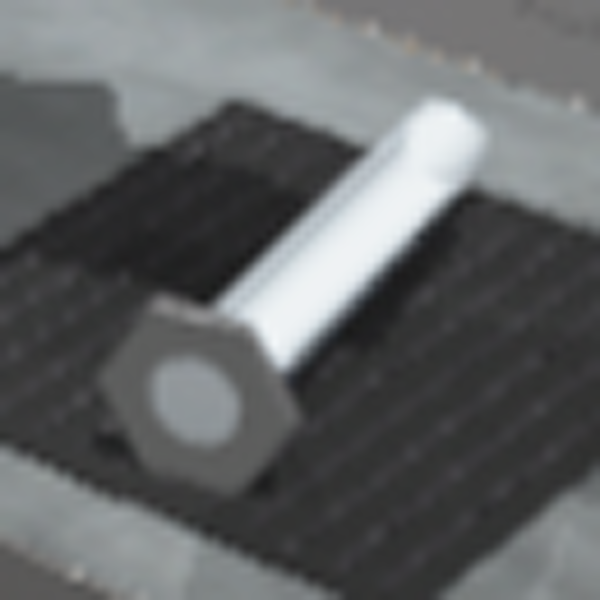

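Run:
```python
from h import *
w=pickle.load(open('w6.pkl','rb')); s6=pickle.load(open('s6.pkl','rb'))
print('cam',-w["R"].T@w["t"])
W=lambda u,v,z:onz(w,180+u/3,85+v/3,z)
J=W(317.5,100,.0287+.014); A=W(317.5,110,.028);B=W(306.5,540,.018); M1=W(307,530,.031); M2=W(307,555,.018)
print(J,A,B,M1,M2)
d=(B-A)[:2];d/=np.linalg.norm(d);print('mouth dir yaw',np.rad2deg(np.arctan2(d[1],d[0])))
for n,X in (('J',J),('M1',M1),('M2',M2)): print(n,(X-A)[:2]@d)
S=lambda u,v,z:onz(s6,305+u/(600/65),220+v/(600/65),z)
F=S(200,398,.0295); print('foot disc scene',F,(F-A)[:2]@d,(F-A)[:2]@[-d[1],d[0]])
```

```text
cam [ 0.44465047 -0.25267785  0.34044186]
[ 0.44499049 -0.24940191  0.0427    ] [ 0.44809534 -0.2484562   0.028     ] [ 0.60733141 -0.21239641  0.018     ] [ 0.59668022 -0.21485002  0.031     ] [ 0.61366352 -0.21060805  0.018     ]
mouth dir yaw 12.759702940567864
J -0.0032370448585311044
M1 0.15233792016289036
M2 0.16983870391236264
foot disc scene [ 0.42999258 -0.25696972  0.0295    ] -0.019536026733267424 -0.004305047295974924
```

Run:
```python
import cv2
f=cv2.imread('pics/top0.png')[165:255,300:400]
cv2.imwrite('pics/t0cyl.png',cv2.resize(f,(666,600),interpolation=cv2.INTER_CUBIC))
```

```text
(no output)
```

View pics/t0cyl.png

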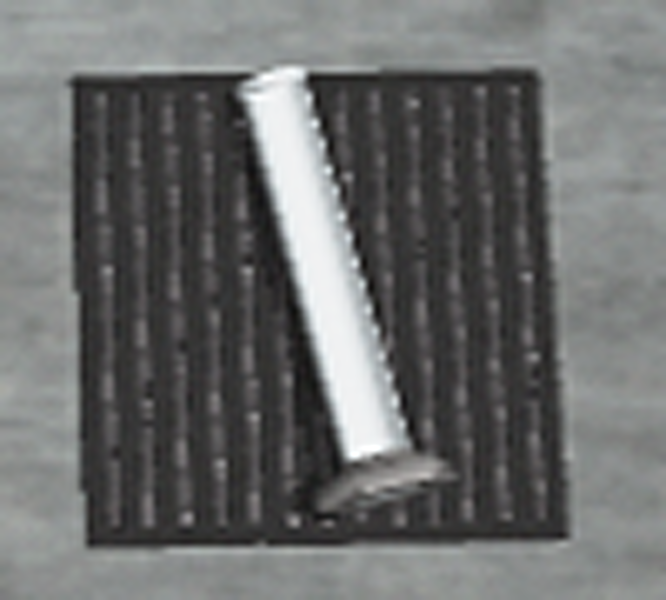

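Run:
```python
from h import *
t=pickle.load(open('top0.pkl','rb'));w=pickle.load(open('w6.pkl','rb'))
T=lambda u,v,z:onz(t,300+u/6.66,165+v/6.667,z)
A=T(376,452,.028);B=T(272,78,.018)
d=(B-A)[:2];L=np.linalg.norm(d);d/=L
print(A,B,L,np.rad2deg(np.arctan2(d[1],d[0])))
# reproject into wrist crop
print((proj(w,[A,B])-[180,85])*3)
```

```text
[ 0.4504961  -0.25080874  0.028     ] [ 0.60887177 -0.21515799  0.018     ] 0.1623386240413954 12.68596926746407
[[308.86841225 115.48817095]
 [298.75850032 541.88583276]]
```

```bash
cat >> h.py <<'E'
cy,sy=np.cos(np.deg2rad(12.7)),np.sin(np.deg2rad(12.7)); c4,s4=np.cos(np.deg2rad(4)),np.sin(np.deg2rad(4))
MOUTH=np.array([.609,-.2135,.0172]); C=np.array([-cy*c4,-sy*c4,s4]); SG=.135
G=MOUTH+C*SG; G[2]+=0.0
side=np.cross(Z,C); side/=np.linalg.norm(side)
def grasp(ang,sg):  # ang: angle tool z to C, deg
    z=Ro.from_rotvec(side*np.deg2rad(ang-94)).apply(-Z); return z,quat(z,-C*sg)
def final(ang,sg,yaw):
    el=np.deg2rad(ang-90); zf=np.cos(el)*yv(yaw)-np.sin(el)*Z; return zf,quat(zf,-Z*sg)
PEG=np.array([.4795,.2087])
E
python3 - <<'E'
from h import *
from plant import manip
print(G)
ik=lambda p,q:(lambda r: None if r is None else np.round(r,2))(manip.ik(p,q))
for ang in (100,105,112):
  for sg in (1,-1):
    z,q=grasp(ang,sg); print('GRASP',ang,sg,np.degrees(np.arccos(z@C)).round(1),ik(G-.159*z,q),ik(G-.159*z+[0,0,.3],q))
    for yaw in (-75,-60,-45,-30,60,75,90,105):
        zf,qf=final(ang,sg,yaw); print('   ',yaw,*[ik(np.r_[PEG,h]-.159*zf,qf) for h in (.153,.30)])
E
```

```text
[ 0.47762364 -0.24310694  0.02661712]
GRASP 100 1 100.0 [ 0.27  0.57  0.24  2.05 -0.43  0.48 -0.51] [-0.14  0.16  0.68  1.83 -0.19  1.11 -0.74]
    -75 [-1.15  1.02  0.24  1.62  0.73  1.63 -1.07] [-0.99  0.77  0.01  1.65  0.89  1.87 -1.01]
    -60 [-1.25  0.95  0.24  1.81  0.89  1.47 -1.14] [-1.07  0.67  0.01  1.85  1.02  1.72 -1.04]
    -45 [-1.33  0.9   0.24  2.02  1.09  1.33 -1.27] [-1.15  0.58  0.01  2.05  1.18  1.58 -1.09]
    -30 [-1.39  0.87  0.24  2.21  1.35  1.23 -1.46] [-1.19  0.49  0.01  2.25  1.38  1.45 -1.17]
    60 [ 1.42  1.85 -1.32  2.39  1.72  0.21  1.8 ] None
    75 [ 1.39  2.03 -1.5   2.2   1.03  0.65  2.51] [ 0.79  0.57 -0.65  2.26 -1.39  1.09 -2.02]
    90 [ 0.2   0.87  0.01  2.03 -1.33  1.46 -1.8 ] [ 0.02  0.58  0.24  2.08 -1.36  1.63 -2.02]
    105 [-0.19  1.    0.46  1.85 -1.32  1.86 -1.79] [-0.19  0.71  0.46  1.89 -1.26  1.88 -2.02]
GRASP 100 -1 100.0 [ 1.39  1.11 -1.3   2.02  1.27  1.05  1.28] [ 1.5   0.38 -1.29  1.79  0.35  1.17  1.92]
    -75 [-0.68  1.05 -0.43  1.6   1.06  1.99  1.81] [-0.84  0.78 -0.21  1.64  0.96  1.97  2.06]
    -60 [-0.74  0.99 -0.43 
[... 3076 characters left out ...]
  0.92  2.24]
    -75 [-0.51  0.99 -0.65  1.66  1.1   1.93  1.79] [-0.66  0.69 -0.43  1.66  0.95  1.92  2.05]
    -60 [-0.4   1.03 -0.87  1.84  1.34  2.    1.77] [-0.4   0.73 -0.87  1.83  1.21  2.    2.  ]
    -45 [-0.37  1.   -0.91  2.03  1.51  1.95  1.8 ] [-0.27  0.72 -1.06  2.02  1.39  1.97  2.04]
    -30 [-0.39  0.92 -0.88  2.22  1.66  1.83  1.82] [-0.22  0.59 -1.09  2.21  1.51  1.77  2.11]
    60 None None
    75 [ 1.19  1.3  -1.25  2.24 -0.08  0.29  0.18] [ 1.29  0.99 -1.49  2.23 -0.39  0.45  0.14]
    90 [ 1.08  1.27 -1.21  2.05 -0.08  0.63  0.24] [ 1.15  0.98 -1.37  2.04 -0.34  0.78  0.21]
    105 [ 0.94  1.26 -1.17  1.86 -0.06  0.93  0.3 ] [ 0.98  0.99 -1.27  1.85 -0.29  1.07  0.27]
```

Run:
```python
from h import *
from plant import manip
manip.set_gripper(.078)
z,q=grasp(105,-1)
P=G-.162*z
manip.move_pose(P+[0,0,.10],q)
o=manip.get_obs();print(o["t"],o["joints"].round(2))
print(manip.movel(P,v=.08,threshold=8))
o=manip.get_obs();print(o["t"],o["position"]-P,o["force"])
d=manip.get_image("wrist");cv2.imwrite('pics/w7.png',d["frame"])
d=manip.get_image("scene");f=d["frame"][190:310,280:440];cv2.imwrite('pics/s7.png',cv2.resize(f,(800,600),interpolation=cv2.INTER_CUBIC))
```

```text
13.5667 [ 1.54  0.98 -1.47  2.04  1.09  1.05  1.39]
False
14.9667 [ 2.26814206e-04 -9.97098702e-05  4.74549022e-04] [-0.80600785  0.21792104 -0.84443113]
```

View pics/w7.png

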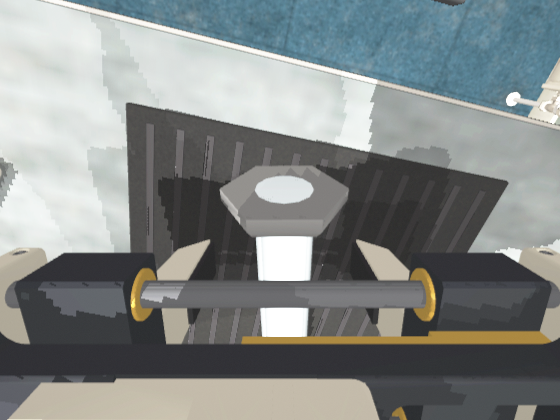

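View pics/s7.png

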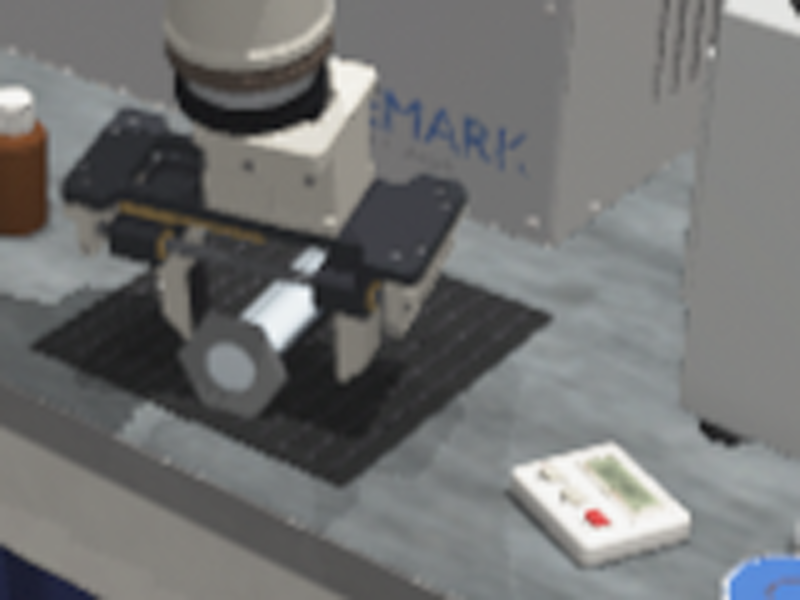

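Run:
```python
from h import *
from plant import manip
z,q=grasp(105,-1)
P=G-.162*z
manip.set_gripper(.015)
o=manip.get_obs();print(o["t"],o["force"],o["grip_width"])
manip.movel(P+[-.03,.0,.30],v=.2)
o=manip.get_obs();print(o["t"],o["position"],o["force"],o["wrist_torque"],o["grip_width"],o["joints"].round(2))
for yaw in (85,90,95,100,105):
  zf,qf=final(105,-1,yaw); print(yaw,*[np.round(manip.ik(np.r_[PEG,h]-.162*zf,qf),2) for h in (.153,.31)])
d=manip.get_image("wrist");cv2.imwrite('pics/w8.png',d["frame"])
d=manip.get_image("scene");cv2.imwrite('pics/s8.png',d["frame"])
```

```text
15.925 [-0.2815344  -0.34293823  0.75474435] 0.026331321243290656
17.5833 [ 0.41715629 -0.2496911   0.48493404] [ 0.27761606  0.23671339 -0.27888704] [0.06255553 0.13389266 0.02191456] 0.026647920732347005 [ 1.8   0.38 -1.53  1.89  0.33  1.08  1.97]
85 [ 1.    1.12 -0.95  2.1  -0.73  0.7   0.87] [ 1.03  0.71 -1.01  2.11 -0.96  0.95  0.76]
90 [ 0.95  1.11 -0.93  2.03 -0.65  0.79  0.81] [ 0.98  0.74 -0.99  2.05 -0.86  1.01  0.7 ]
95 [ 0.9   1.11 -0.91  1.96 -0.58  0.88  0.76] [ 0.94  0.77 -0.98  1.98 -0.78  1.08  0.66]
100 [ 0.86  1.12 -0.9   1.9  -0.52  0.97  0.72] [ 0.89  0.8  -0.96  1.91 -0.71  1.15  0.62]
105 [ 0.81  1.13 -0.89  1.83 -0.47  1.05  0.69] [ 0.84  0.83 -0.95  1.85 -0.65  1.22  0.59]
```

View pics/w8.png

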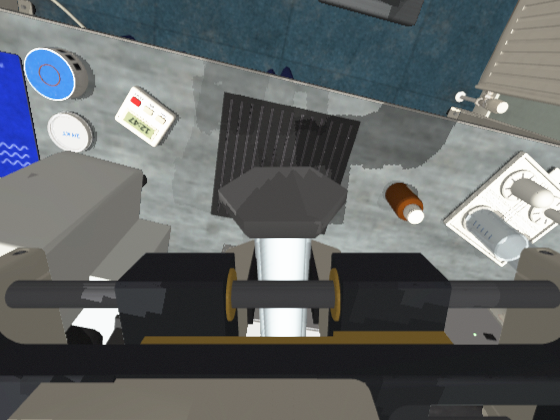

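View pics/s8.png

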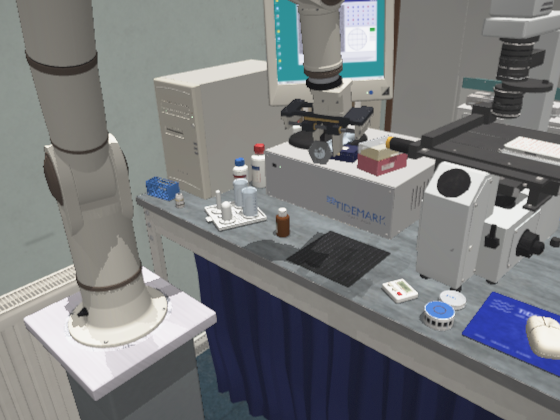

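Run:
```python
from h import *
from plant import manip
zf,qf=final(105,-1,95)
manip.move_pose(np.r_[PEG,.345]-.162*zf-[0,.05,0],qf)
manip.movel(np.r_[PEG,.25]-.162*zf,v=.12)
o=manip.get_obs();print(o["t"],o["position"],o["force"],o["joints"].round(2))
d=manip.get_image("wrist");d=wristcam(d,o["position"],o["ee_rot"]);cv2.imwrite('pics/w9.png',d["frame"]);pickle.dump(d,open('w9.pkl','wb'))
d=manip.get_image("scene");cv2.imwrite('pics/s9.png',d["frame"]);pickle.dump(d,open('s9.pkl','wb'))
f=d["frame"][100:240,170:330];cv2.imwrite('pics/s9c.png',cv2.resize(f,(685,600),interpolation=cv2.INTER_CUBIC))
d=manip.get_image("top");cv2.imwrite('pics/t9.png',d["frame"]);pickle.dump(d,open('t9.pkl','wb'))
```

```text
20.2083 [0.4934883  0.05253414 0.2923888 ] [-0.91844898  0.41352345  0.14292561] [ 0.87  0.85 -0.88  1.99 -0.78  1.03  0.76]
```

View pics/w9.png

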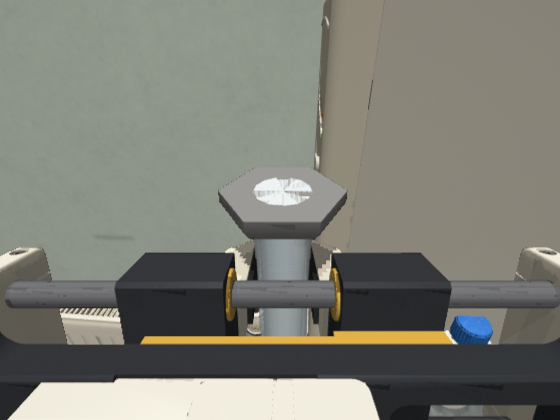

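View pics/s9c.png

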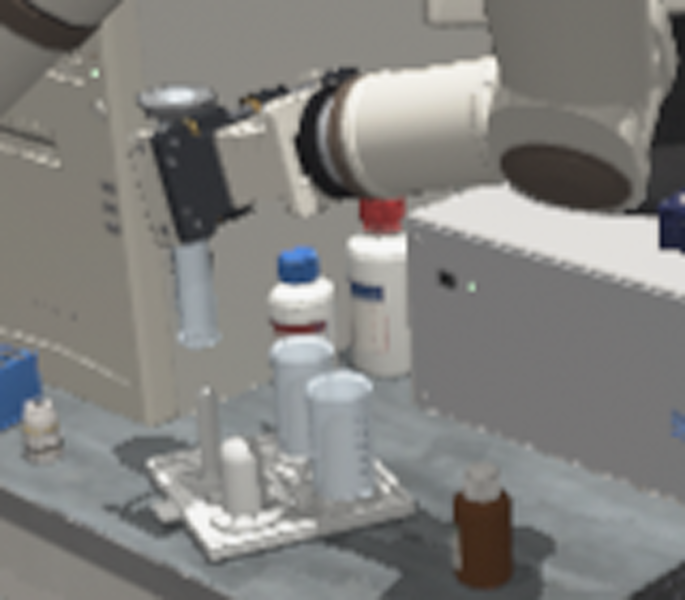

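View pics/t9.png

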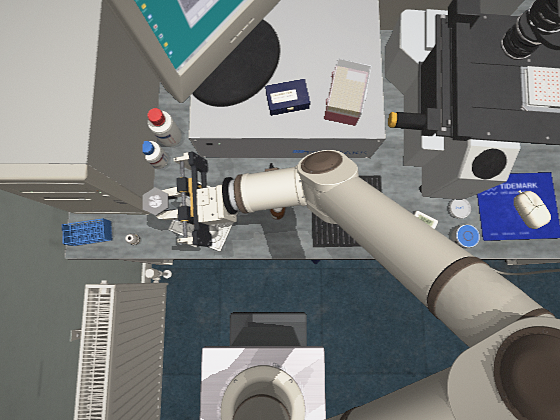

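Run:
```python
from h import *
s=pickle.load(open('s9.pkl','rb'));k=685/160
f=lambda X:((proj(s,X)-[170,100])*k).round(1)
for z in (.018,.082,.115,.20,.295): print(z,f(np.r_[PEG,z]))
t=pickle.load(open('t9.pkl','rb')); print('top foot', proj(t,np.r_[PEG,.295]))
im=s["frame"][100:200,195:245];cv2.imwrite('pics/s9d.png',cv2.resize(im,(300,600),interpolation=cv2.INTER_CUBIC))
im=t["frame"][160:245,130:230];cv2.imwrite('pics/t9d.png',cv2.resize(im,(700,595),interpolation=cv2.INTER_CUBIC))
```

```text
0.018 [[209.8 462.1]]
0.082 [[202.3 383.1]]
0.115 [[198.3 341.1]]
0.2 [[187.7 229.1]]
0.295 [[175.1  96.7]]
top foot [[155.46987718 202.30344272]]
```

View pics/s9d.png

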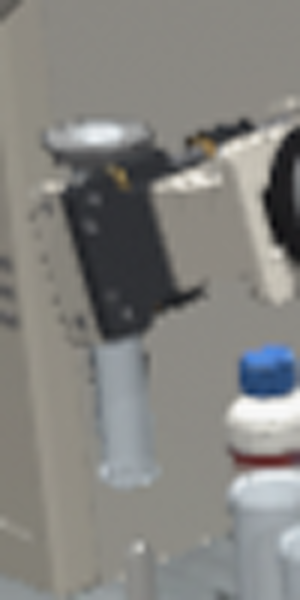

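View pics/t9d.png

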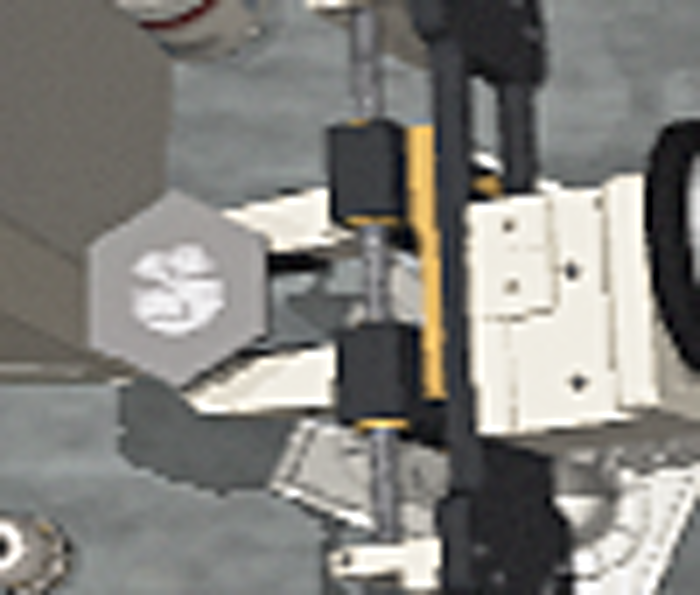

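Run:
```python
from h import *
t=pickle.load(open('t6.pkl','rb'));s=pickle.load(open('s6.pkl','rb'))
P=lambda X:((proj(t,X)-[150,150])*5).round(1)
for z in (.018,.075): print('top',z,P(np.r_[PEG,z]))
for dx,dy in((.002,0),(0,-.002)): print(P(np.r_[PEG+[dx,dy],.018]))
im=t["frame"][205:240,170:205];cv2.imwrite('pics/t6d.png',cv2.resize(im,(600,600),interpolation=cv2.INTER_CUBIC))
k=600/35
for z in (.018,.075): print('top d',z,(proj(t,np.r_[PEG,z])-[170,205])*k)
im=s["frame"][185:225,200:240];cv2.imwrite('pics/s6d.png',cv2.resize(im,(600,600),interpolation=cv2.INTER_CUBIC))
for z in (.018,.082): print('sc d',z,(proj(s,np.r_[PEG,z])-[200,185])*15)
```

```text
top 0.018 [[181.5 362.3]]
top 0.075 [[156.7 346.1]]
[[181.7 358.7]]
[[185.2 362.3]]
top d 0.018 [[279.42289453 299.43789178]]
top d 0.075 [[194.53840809 243.92045338]]
sc d 0.018 [[285.00297785 344.04619854]]
sc d 0.082 [[258.74874653  67.20452863]]
```

View pics/t6d.png

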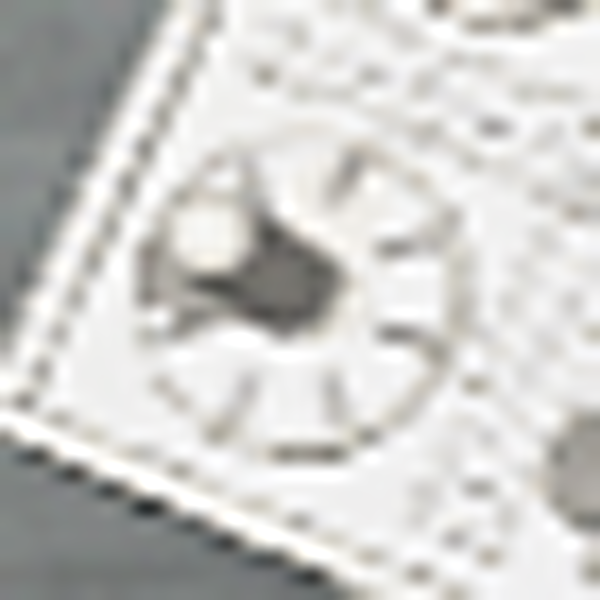

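View pics/s6d.png

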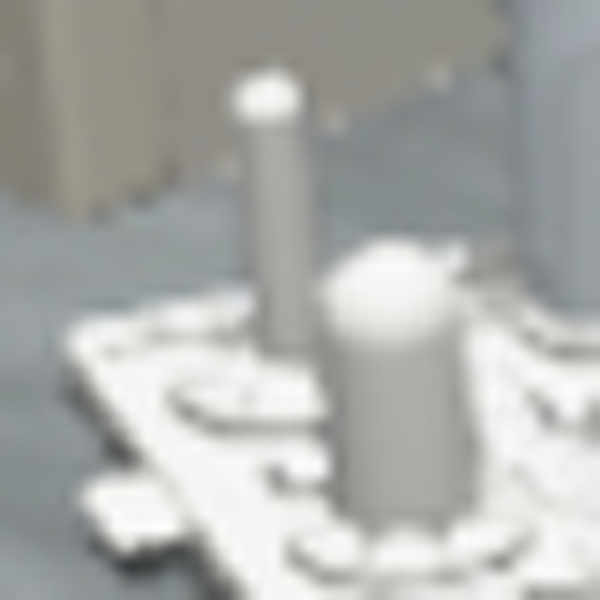

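Run:
```python
from h import *
from plant import manip
zf,qf=final(105,-1,95)
p=PEG+[0,-.0023]
manip.movel(np.r_[p,.245]-.162*zf,v=.05)
r=manip.movel(np.r_[p,.205]-.162*zf,v=.05,threshold=4)
o=manip.get_obs();print(r,o["t"],o["position"]+.162*zf,o["force"])
d=manip.get_image("scene");im=d["frame"][120:220,190:250];cv2.imwrite('pics/s10.png',cv2.resize(im,(360,600),interpolation=cv2.INTER_CUBIC))
```

```text
False 21.5667 [0.47956385 0.20651104 0.20520255] [-0.23483887 -0.20782354 -0.91324362]
```

View pics/s10.png

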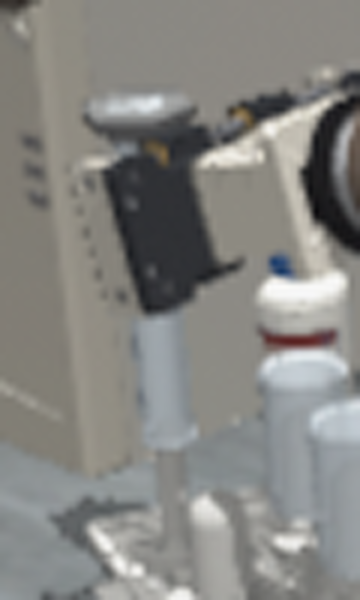

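Run:
```python
from h import *
from plant import manip
zf,qf=final(105,-1,95)
p=PEG+[0,-.0023]
r=manip.movel(np.r_[p,.142]-.162*zf,v=.04,threshold=6)
o=manip.get_obs();print(r,o["t"],o["position"]+.162*zf,o["force"],o["wrist_torque"])
d=manip.get_image("scene");im=d["frame"][120:220,170:290];cv2.imwrite('pics/s11.png',cv2.resize(im,(720,600),interpolation=cv2.INTER_CUBIC))
d=manip.get_image("top");im=d["frame"][160:260,130:260];cv2.imwrite('pics/t11.png',cv2.resize(im,(780,600),interpolation=cv2.INTER_CUBIC))
```

```text
True 22.8667 [0.4794613  0.20671657 0.14954242] [0.67341189 0.03229237 3.51149761] [-0.4194911  -0.18162809 -0.10180404]
```

View pics/s11.png

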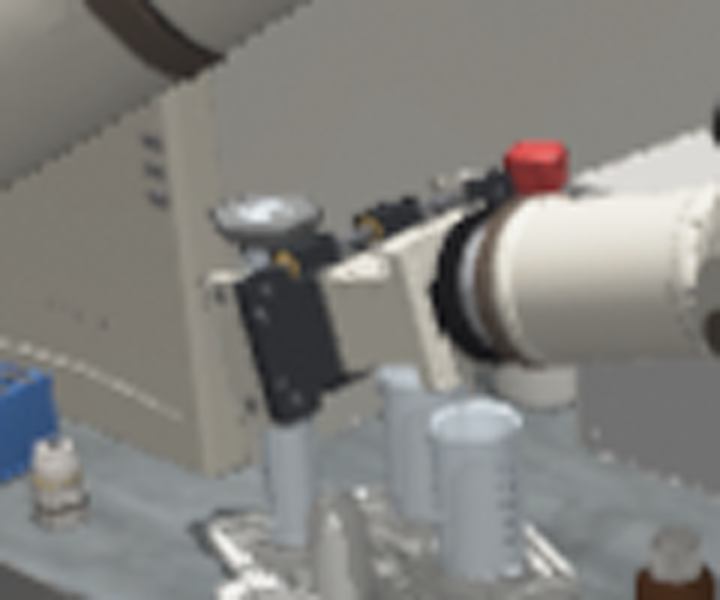

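View pics/t11.png

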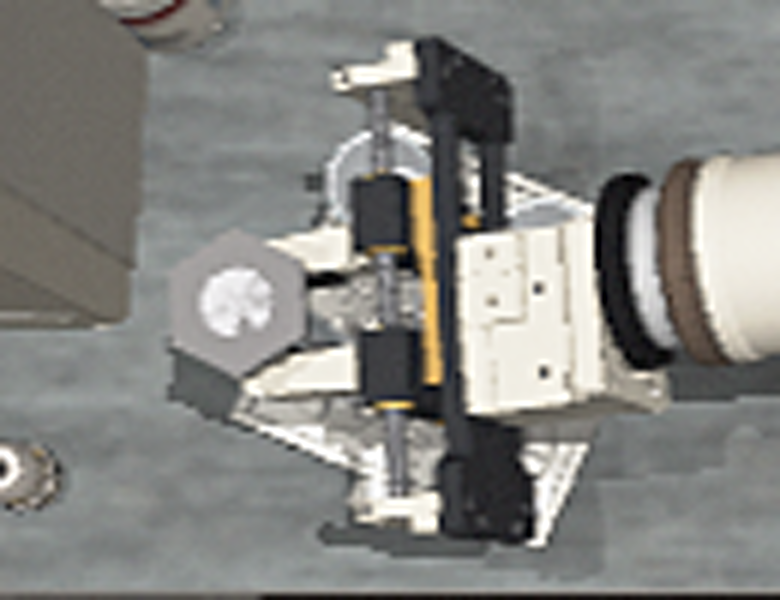

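Run:
```python
from h import *
from plant import manip
manip.set_gripper(.08)
o=manip.get_obs();print(o["t"],o["force"],o["grip_width"])
p=o["position"]
h=yv(95)
print(manip.movel(p-.09*h,v=.08,threshold=8))
manip.movel(p-.10*h+[0,0,.15],v=.2)
manip.movel(p-.25*h+[0,0,.2],v=.25)
o=manip.get_obs();print(o["t"],o["force"])
d=manip.get_image("scene");pickle.dump(d,open('s12.pkl','wb'));im=d["frame"][120:240,150:310];cv2.imwrite('pics/s12.png',cv2.resize(im,(800,600),interpolation=cv2.INTER_CUBIC));cv2.imwrite('pics/s12f.png',d["frame"])
d=manip.get_image("top");pickle.dump(d,open('t12.pkl','wb'));im=d["frame"][160:260,130:260];cv2.imwrite('pics/t12.png',cv2.resize(im,(780,600),interpolation=cv2.INTER_CUBIC))
```

```text
23.9583 [-0.46579583  0.22556029 -0.4451487 ] 0.07974925710458355
False
26.9167 [-0.65880839  0.72906024  0.24536242]
```

View pics/s12.png

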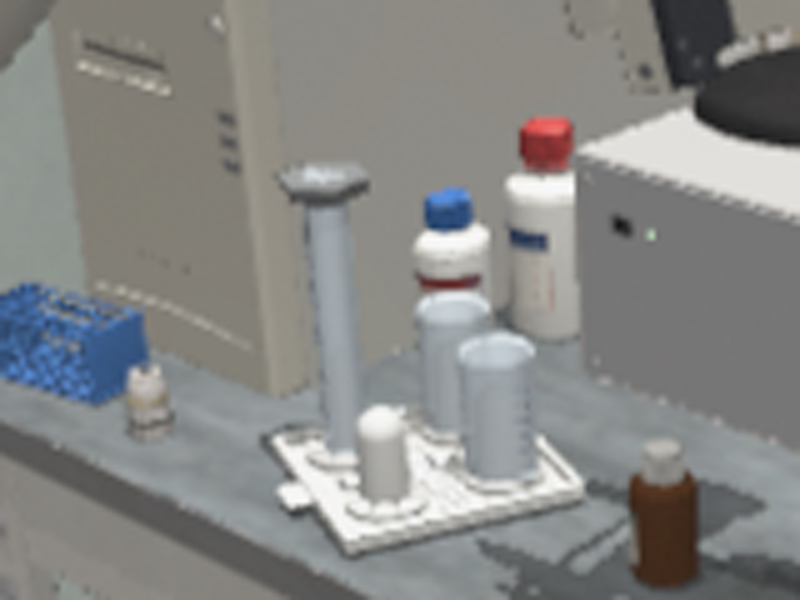

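View pics/t12.png

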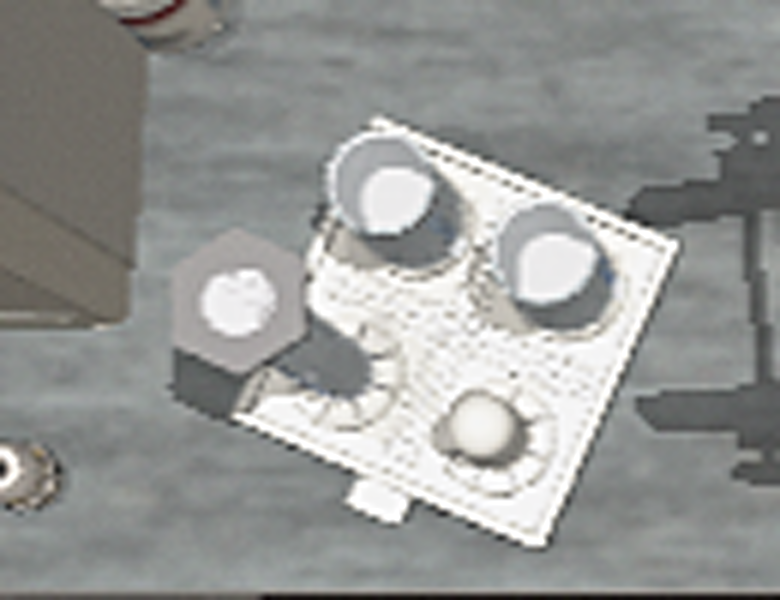

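View pics/s12f.png

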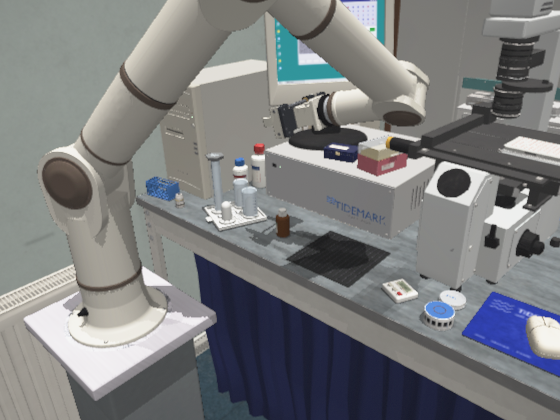

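Run:
```python
from h import *
from plant import manip
s=pickle.load(open('s12.pkl','rb'));t=pickle.load(open('t12.pkl','rb'))
p=np.r_[PEG+[0,-.002],.198];m=p.copy();m[2]=.018
print((proj(s,[p,m])-[150,120])*5,(proj(t,[p])-[130,160])*6)
manip.hold(.5)
print(manip.get_obs()["t"]); manip.sign_off()
```

```text
[[321.67218963 171.44956842]
 [347.08177608 440.56896873]] [[236.20933363 304.86722871]]
27.5167
the job is handed in; nothing more can be done
```

I handed the job in at about 27.5 s of the 64 s allowed. The measuring cylinder now hangs mouth down on the slim peg in slot a, and every check I made suggests it is seated.

- **Beaker:** the wrist view showed the slim peg under beaker_a. I lifted beaker_a straight off and lowered it onto the free stout peg behind it, at the stand's +x, +y corner. It met the peg's foot within 0.5 mm of the height at which I had gripped it. I left beaker_b alone.
- **Cylinder:** I gripped the tube near its foot, lifted it, turned it mouth down and lowered it over the slim peg. Contact came with the grip point at 149.5 mm, against about 153 mm expected. That is within my ±4 mm estimate of where the mouth was along the tube. I then opened the gripper and backed off without touching it.
- **Last checks:** the final scene and top views show the cylinder upright on the peg's foot, both beakers down on their stout pegs, and the bottle, timer and mat where they were. I never checked the objective separately. The foot appears within about 1.5 pixels (roughly 3 mm) of where a fully seated cylinder should show.
- **Disagreement:** the wrist camera placed the slim peg 2–3 mm away from where the scene and top cameras did. I shifted the aim 2.3 mm toward −y, and the cylinder went over the peg tip without catching.

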